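# Steady the parcel scale on the packing desk

### The job

The parcel scale stands on its three fixed pads and its two front stabiliser feet hang clear of the desk, so it would rock under a parcel. Screw each stabiliser down just until its foot bears lightly, with 1 to 6 newtons, so that all five feet share the weight and the scale is neither jacked up nor shoved about; then press down lightly on the weighing plate to check it, and let go. Leave the other things on the desk alone.

Things in the scene. Friction and masses are not known exactly. Their poses are not given: they have to be found in the camera images.
- scale: Grey parcel scale, about 3.4 kg: chassis 200 x 200 mm, 42 mm high, display column at the back (+x), front crossbar (-x) with a knob at each end. Origin at desk level, mid-chassis; z up, y left. Three fixed rubber pads: front at (-70, 0), rear at (95, +-85) mm. Feet and pads give 1 mm per 12 N. It slides if shoved. Winding one stabiliser down takes up to a third of the load off the other.
- knob_left_grip (a point): Left stabiliser: round black knob, 40 mm diameter, 34 mm tall, on the +y end of the crossbar. The point is on its axis 14 mm below its top, 86 mm above the desk. Clockwise from above lowers its foot 2 mm per rad. Once the foot bears, a held knob pushes up steadily harder as it turns; 0.5 rad more leaves about 4 N on it. The knob stays at one height and where it is left; drag 0.05 N m. Pinch it at any yaw. Its foot starts 1.5 to 5 mm off the desk.
- knob_right_grip (a point): Right stabiliser: round black knob, 40 mm diameter, 34 mm tall, on the -y end of the crossbar. The point is on its axis 14 mm below its top, 86 mm above the desk. Clockwise from above lowers its foot 2 mm per rad. Once the foot bears, a held knob pushes up steadily harder as it turns; 0.5 rad more leaves about 4 N on it. The knob stays at one height and where it is left; drag 0.05 N m. Pinch it at any yaw. Its foot starts 1.5 to 5 mm off the desk.
- plate_top (a point): Steel weighing plate, 150 x 170 mm, 8 mm thick, in the middle of the scale. The point is the centre of its upper face, 54 mm above the desk. It gives about 1 mm per 6 N when pressed.
- tin: Bystander: plain steel tin, 74 mm diameter, 85 mm tall, on the left. Origin: centre of its underside.
- tape: Bystander: cardboard-coloured roll lying flat, 100 mm diameter, 45 mm high, on the right. Origin: centre of its underside.
- carton: Bystander: small cardboard carton 110 x 150 x 80 mm, back right. Origin: centre of its underside.

How it is judged:
On the way, in this order (a step that is already met when the one before it is completed fails the run):
1. all five feet carry the scale, each stabiliser lightly, with nothing holding it (contact force between foot_left_c0 and anything else between 1 and 6 N and contact force between foot_right_c0 and anything else between 1 and 6 N and contact force between each of pad_front_c0, pad_rear_left_c0, pad_rear_right_c0 and anything else above 1 N and contact force between the fingers and scale below 0.1 N), for 0.2 s.
2. the weighing plate is pressed down by the fingers with at least 3 N (contact force between the fingers and plate above 3 N), for 0.05 s.
At the end, for the whole second after the job is handed in: Each stabiliser foot presses on the desk with 1 to 6 N and each of the three fixed pads with more than 1 N; the scale is at rest, released and within 30 mm of where it stood (contact force between foot_left_c0 and anything else between 1 and 6 N and contact force between foot_right_c0 and anything else between 1 and 6 N and contact force between each of pad_front_c0, pad_rear_left_c0, pad_rear_right_c0 and anything else above 1 N and distance of scale from where it was at the start of the episode below 0.03 m and linear speed of scale below 0.01 m/s and angular speed of scale below 0.03 rad/s); the robot touches nothing.
It fails at once if the weighing plate is pressed with more than 20 N (contact force between the fingers and plate above 20 N).
It fails at once if a stabiliser foot is driven down with more than 25 N (contact force between any of foot_left_c0, foot_right_c0 and anything else above 25 N).
It fails at once if the scale is tipped by more than 3 degrees or shoved more than 30 mm (angle between scale's own z axis and vertical above 0.052 rad or distance of scale from where it was at the start of the episode above 0.03 m).
It fails at once if the tin, the tape roll or the carton is moved more than 15 mm (distance of any of tin, tape, carton from where it was at the start of the episode above 0.015 m).
It also fails if it takes over 72 s, if anything falls off the work surface, if the arm or the gripper's body presses on something with over 40 N, if the wrist force passes 120 N, or if a joint passes its speed limit or range.

### The arm

A 7-joint arm with a two-finger parallel gripper is mounted at the origin on the work surface. World frame = base frame: x ahead of the robot, y to its left, z up, the work surface at z = 0. Lengths are in m, angles in rad, forces in N, time in s.
With the tool pointing down it reaches from about 0.425 to 0.95 m from the base axis. Payload 4.7 kg.
Tool frame: the origin (TCP) lies between the finger pads; the fingertips stand 17 mm ahead of it and the grasp point (between the pads) lies 2 mm behind it; x points along the fingers, z is the direction in which the jaws open and shut, and the axes are right-handed (so a half turn about x gives the same grasp; the last joint's range is limited). The gripper opens to 87 mm and grips with 3 to 60 N. Pads are 19 mm wide; open, the fingers measure 117 mm over their backs; the gripper's body (75 mm by 190 mm) begins 51 mm behind the grasp point.
Start: joints at [1.222, 0.469, -0.049, 1.532, 0.024, 1.141, -0.082], TCP at [0.212, -0.641, 0.24] pointing down, gripper open.
Joint ranges: [-2.59, 2.59], [-0.33, 1.99], [-1.39, 1.29], [0.1, 2.45], [-1.04, 4.18], [0.21, 1.99], [-2.66, 2.66]. Speed limits (rad/s): [2.57, 2.57, 3.14, 3.14, 3.14, 3.14, 3.14].

### API

Orientations are given as a unit quaternion [w, x, y, z].
In Python, from cell import * gives the robot as it stands.
- The arm moves only by the tool servo_tool, never from a script. Its argument "targets" is a list of rows, each a list of 2 entries, a list of its own where there are three numbers: the shift along the tool's x, y, z in cm, then the turn about the tool's x in rad. In form: [[[dx, dy, dz], twist], ...]. A call has 1 to 12 rows; each row shifts and turns the pose as measured when the row begins, along the tool's axes as they then stand; what a row does not reach is not made up. A row lasts 1/8 s, in which the tool goes at most 62.5 mm and 10.7 degrees, less where a joint would pass 70% of its speed; a pose out of reach is approached as far as the arm can. A call with a gripper value outside its range is refused whole. "claw" is the finger opening in cm, from 0 to 8.7, set as the call begins (left out, the last holds). The fingers move at their own pace and stop on an object; "newtons" is the grip in N (left out, the last holds). Time passes only in rows, so rows that do not move let the fingers close. It gives the time, the measured TCP pose, the force and the opening at its end, in the units of the state.
- get_state(): the state, without advancing time (a new reading comes with each control period).
- get_image(name): name is "scene" or "top" or "wrist"; returns (picture, depth): 480x640x3 uint8, red, green, blue; 480x640 float32, m along the optical axis (not along the pixel's ray), 0 where there is no reading.
- camera_info(name): a dict with "fx", "fy", "cx", "cy" (pixels), "dist" ([k1, k2, p1, p2, k3] as OpenCV has them; the pictures are not rectified), "R" (3x3) and "t" (3): a world point X has camera coordinates R X + t; the wrist camera has in their place "tool_from_camera" (4x4, takes a point from camera to tool coordinates, whose origin is the TCP and whose axes are the tool frame's). Camera axes: x right, y down, z forward; pixel columns grow to the right and rows downward; lengths in m; the calibration is good to about 2 mm. A picture is of the moment at which its call begins: read the wrist's pose just before it. camera_info takes no time and is no camera call.
- hand_in(): hands the job in, once; it reports no verdict.
The state is a dict: "time_s": time; "qpos": joint angles; "joint_velocities": joint speeds; "effort": joint torques, N m; "tcp_pos": TCP position; "tcp_rot": TCP orientation; "wrist_force": force on the tool from outside, world axes, zero at the start; "moment": the same for the moment, N m; "opening": finger opening in m.
Only numpy, scipy, OpenCV 4.12 (cv2) and the standard library are available. Lean on these libraries where they do the work, as an engineer would, in place of code of your own. Each camera call takes 0.05 s, during which the arm holds its last target. There are 200 camera calls.

## Working session

There is one attempt and no reset: what is moved stays moved. The work goes in short steps, Python scripts to look and compute and a tool call to move; the robot and the scene stay as the last step left them, time stands still between calls to the robot, and variables do not carry over. Pictures are saved under pics/ and viewed, about 8 in all and at most 12, crops included, and the job is handed in when it is done.

Besides the shell and the picture viewer there is one more tool, called after ">>>" as name([rows], argument=value, ...), one row to a line, values as JSON. servo_tool: Moves the arm, as the interface text tells. Its arguments: {"type":"object","properties":{"targets":{"type":"array"},"claw":{"type":"number"},"newtons":{"type":"number"}},"required":["targets"]}

```bash
mkdir -p pics; python3 - <<'E'
from cell import *
import cv2,numpy as np
s=get_state();print(s)
for n in("top","scene"):
    im,d=get_image(n);cv2.imwrite(f"pics/{n}1.png",im[:,:,::-1]);np.save(f"pics/{n}1.npy",d);np.save(f"pics/{n}1c.npy",im)
    print(n,camera_info(n))
print(camera_info("wrist"))
E
```

```text
{'time_s': 0.0, 'qpos': array([ 1.22211931,  0.46945642, -0.04861013,  1.53367046,  0.02416181,
        1.14099135, -0.0822907 ]), 'joint_velocities': array([ 0.00143375, -0.00027203,  0.00129801, -0.00060738,  0.00108703,
       -0.00187682, -0.00065874]), 'effort': array([-1.36512881e-03, -5.07981026e+01, -8.09653429e-02, -2.36156005e+01,
       -6.11653877e-02,  3.78793012e-02,  1.89815987e-04]), 'tcp_pos': array([ 0.21201951, -0.64025363,  0.2384993 ]), 'tcp_rot': array([ 0.57266374,  0.41436159,  0.57382192, -0.41362919]), 'wrist_force': array([ 0.40277399, -0.55084073,  0.88552864]), 'moment': array([-0.02756829,  0.02221459, -0.03243318]), 'opening': 0.08700664886523737}
top {'fx': 477.9268111240736, 'fy': 477.9268111240736, 'cx': 317.02491745648774, 'cy': 237.0644859555928, 'dist': array([0.01474528, 0.        , 0.        , 0.        , 0.        ]), 'R': array([[-8.53612129e-02, -9.96349576e-01, -9.93327182e-04],
       [-9.67646175e-01,  8.31395761e-02, -2.38219838e-01],
       [ 2.37432819e-01, -1.93735451e-02, -9.71210751e-01]]), 't': array([0.03376017, 0.57624867, 1.14742
[... 274 characters left out ...]
884e-01, -4.09625990e-01, -5.90269682e-01],
       [-5.08961168e-01,  2.98960067e-01, -8.07205927e-01]]), 't': array([-0.26466624, -0.33401164,  1.60933832])}
{'fx': 344.7653098865767, 'fy': 344.7653098865767, 'cx': 324.25292405707864, 'cy': 241.67498092196269, 'dist': array([0.00315888, 0.        , 0.        , 0.        , 0.        ]), 'tool_from_camera': array([[-1.25864493e-03, -2.76275976e-01,  9.61077521e-01,
        -1.44273366e-01],
       [ 9.47920503e-04, -9.61078180e-01, -2.76274924e-01,
         7.67936927e-02],
       [ 9.99998759e-01,  5.63293055e-04,  1.47154384e-03,
         4.27540875e-05],
       [ 0.00000000e+00,  0.00000000e+00,  0.00000000e+00,
         1.00000000e+00]])}
```

View pics/top1.png

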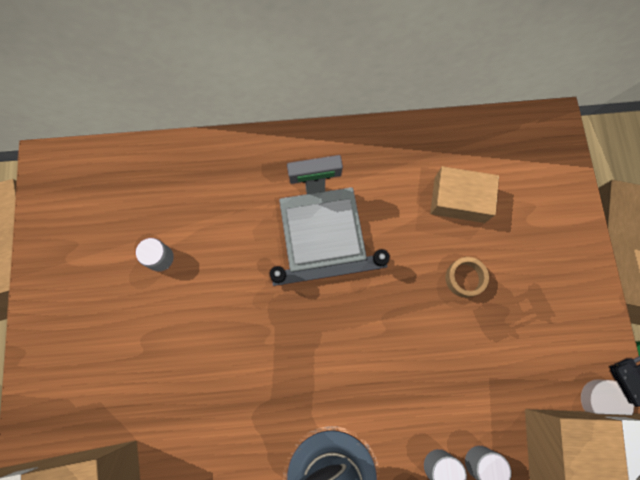

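View pics/scene1.png

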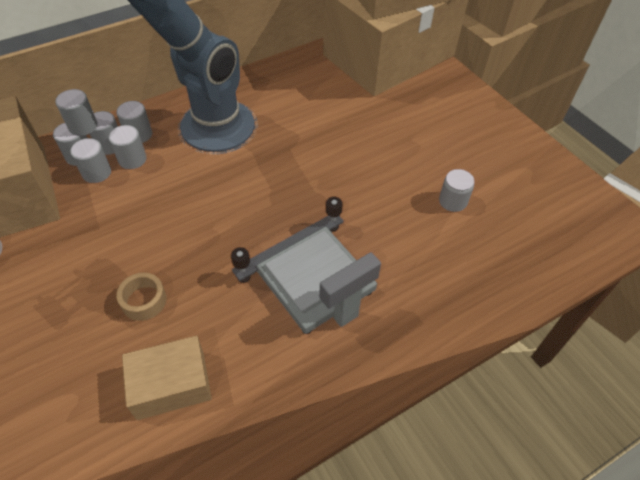

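The top view shows the left knob at about (278,274), the right knob at (382,257) and the plate centre near (323,229). The tin, tape and carton are all well clear.

```bash
cat > h.py <<'E'
from cell import *
import cv2,numpy as np
from scipy.spatial.transform import Rotation as Ro
def rot(s): q=s['tcp_rot']; return Ro.from_quat([q[1],q[2],q[3],q[0]]).as_matrix()
def cast(u,v,z,c,R,t):
    K=np.array([[c['fx'],0,c['cx']],[0,c['fy'],c['cy']],[0,0,1]])
    p=cv2.undistortPoints(np.array([[[u,v]]],float),K,c['dist'])[0,0]
    o=-R.T@t; d=R.T@np.array([p[0],p[1],1]); return o+d*(z-o[2])/d[2]
def wristRt(s):
    T=camera_info("wrist")['tool_from_camera']; Rw=rot(s)
    Rc=Rw@T[:3,:3]; o=s['tcp_pos']+Rw@T[:3,3]; return Rc.T,-Rc.T@o
def dark(im,lo=200,hi=100000,th=45):
    m=(im.max(2)<th).astype(np.uint8)
    n,l,st,ce=cv2.connectedComponentsWithStats(m)
    return [(ce[i].round(1),st[i]) for i in range(1,n) if lo<st[i,4]<hi]
def show():
    s=get_state();R=rot(s);print('t',s['time_s'],'tcp',s['tcp_pos'].round(4),'x',R[:,0].round(3),'z',R[:,2].round(3),'F',s['wrist_force'].round(2),'M',s['moment'].round(3),'op',round(s['opening'],4),'q7',s['qpos'].round(2));return s
E
python3 - <<'E'
from h import *
s=show();c=camera_info("top");im=np.load("pics/top1c.npy")
for p,st in dark(im,80,1200): print(p,st,cast(*p,.092,c,c['R'],c['t']).round(4))
print('plate',cast(323,229,.054,c,c['R'],c['t']))
c=camera_info("scene");im=np.load("pics/scene1c.npy")
for p,st in dark(im,80,1200): print(p,st,cast(*p,.085,c,c['R'],c['t']).round(4))
E
```

```text
t 0.1 tcp [ 0.2121 -0.6403  0.2386] x [-0.001  0.002 -1.   ] z [ 0.314 -0.949 -0.002] F [0.05 0.03 0.19] M [0.005 0.041 0.049] op 0.0873 q7 [ 1.22  0.47 -0.05  1.53  0.02  1.14 -0.08]
[380.2 258.1] [373 250  16  16 161] [ 0.5049 -0.1661  0.092 ]
[277.9 275.1] [270 267  16  16 158] [0.4842 0.0885 0.092 ]
[624.1 378.9] [610 359  30  48 416] [ 0.1744 -0.6937  0.092 ]
[324.7 472.5] [306 465  36  15 303] [0.0334 0.0138 0.092 ]
plate [ 0.60096338 -0.03319494  0.054     ]
[222.1  68. ] [211  55  23  26 385] [-0.1239  0.0841  0.085 ]
[240.9 263.2] [233 258  15  10  81] [ 0.5238 -0.1758  0.085 ]
```

>>> servo_tool([
  [[0,4.27,-3.58],0],
  [[0,4.27,-3.58],0],
  [[0,4.27,-3.58],0],
  [[0,4.27,-3.58],0],
  [[0,4.27,-3.58],0],
  [[0,4.27,-3.58],0],
  [[0,4.27,-3.58],0],
  [[0,4.27,-3.58],0],
  [[0,4.27,-3.58],0],
  [[0,2,-1.6],0],
], claw=8.7)

```text
time_s: 1.35
tcp_pos: [0.4952, -0.1798, 0.2347]
tcp_rot: [0.57, 0.416, 0.574, -0.416]
wrist_force: [0.7, -0.6, -0.8]
opening: 0.0871
```

>>> servo_tool([
  [[0,0,0],-0.18],
  [[0,0,0],-0.18],
  [[0,0,0],-0.18],
  [[0,0,0],-0.18],
  [[0,0,0],0],
])

```text
time_s: 1.98
tcp_pos: [0.4954, -0.1753, 0.2328]
tcp_rot: [0.681, 0.18, 0.688, -0.177]
wrist_force: [0.4, 1.4, 0.5]
opening: 0.0867
```

```bash
python3 - <<'E'
from h import *
s=show();R,t=wristRt(s);im,d=get_image("wrist");c=camera_info("wrist")
for p,st in dark(im): print(p,st,cast(*p,.1,c,R,t).round(4))
cv2.imwrite("pics/w1.png",im[:,:,::-1])
E
```

```text
t 1.975 tcp [ 0.4954 -0.1753  0.2328] x [-0.009  0.007 -1.   ] z [ 0.872 -0.489 -0.011] F [0.42 1.41 0.48] M [-0.014 -0.104 -0.075] op 0.0867 q7 [ 0.62  0.27 -0.43  1.87  0.12  1.04 -0.37]
[ 14.8 297.8] [  0 288  43  23 361] [ 0.2294 -0.0902  0.1   ]
[156.  371.1] [ 109  314   90   83 3420] [ 0.2933 -0.2116  0.1   ]
[230.1 459.2] [   10   436   424    44 16507] [ 0.2965 -0.3331  0.1   ]
[495.9 473.4] [473 468  40  12 342] [ 0.5269 -0.4796  0.1   ]
[627.9 474. ] [615 468  25  12 261] [ 0.6441 -0.5437  0.1   ]
```

View pics/w1.png

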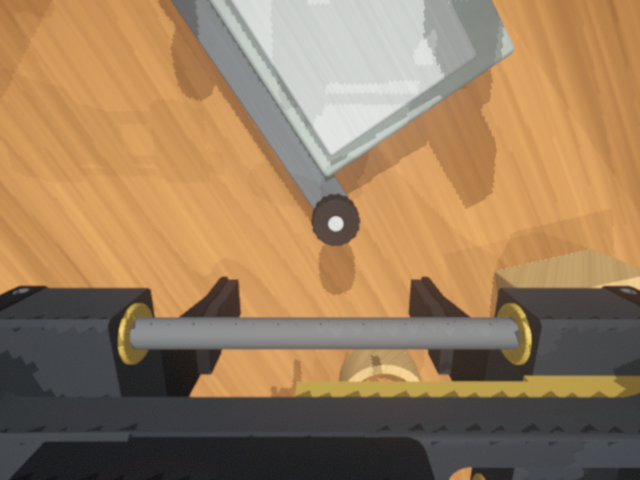

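White dot of the right knob's top is at (336,223).

```bash
cat >> h.py <<'E'
def go(p,s):  # shift in tool axes, cm
    print('shift cm',((rot(s).T@(np.array(p)-s['tcp_pos']))*100).round(2))
def knob(im,c,R,t,near=None):
    m=cv2.inRange(im,(0,0,0),(75,75,75)); m[280:]=0
    n,l,st,ce=cv2.connectedComponentsWithStats(m)
    for i in range(1,n):
        if 500<st[i,4]<30000: print('blob',ce[i].round(1),st[i],cast(*ce[i],.098,c,R,t).round(4))
E
python3 - <<'E'
from h import *
s=get_state();R,t=wristRt(s);c=camera_info("wrist");im=cv2.imread("pics/w1.png")
knob(im,c,R,t);p=cast(336,223,.1,c,R,t);print(p);go([p[0],p[1],.15],s)
E
```

```text
[ 0.50985771 -0.16874382  0.1       ]
shift cm [8.28 1.27 1.02]
```

>>> servo_tool([
  [[3,1.25,0.85],0],
  [[3,0,0],0],
  [[0,0,0],-0.18],
  [[0,0,0],-0.18],
  [[0,0,0],-0.18],
  [[0,0,0],-0.18],
  [[0,0,0],0],
])

```text
time_s: 2.9
tcp_pos: [0.5084, -0.1687, 0.17]
tcp_rot: [0.7, -0.071, 0.707, 0.076]
wrist_force: [-0.1, 0.8, 1.0]
opening: 0.0868
```

```bash
python3 - <<'E'
from h import *
s=show();go([.5085,-.168,.087],s)
E
```

```text
t 2.9 tcp [ 0.5084 -0.1687  0.17  ] x [-0.01   0.006 -1.   ] z [ 0.978  0.207 -0.009] F [-0.09  0.84  0.97] M [ 0.001 -0.089  0.025] op 0.0868 q7 [ 0.7   0.38 -0.57  1.91  0.25  0.93  0.22]
shift cm [ 8.3 -0.   0.1]
```

>>> servo_tool([
  [[3,0,0.05],0],
  [[3,0,0.05],0],
  [[2.2,0,0],0],
  [[0.1,0,0],0],
  [[0,0,0],0],
])

```text
time_s: 3.52
tcp_pos: [0.51, -0.169, 0.0862]
tcp_rot: [0.702, -0.064, 0.706, 0.067]
wrist_force: [0.2, 0.1, -0.8]
opening: 0.087
```

```bash
python3 - <<'E'
from h import *
s=show();go([.5085,-.168,.087],s);im,d=get_image("wrist");cv2.imwrite("pics/w2.png",im[:,:,::-1])
E
```

```text
t 3.525 tcp [ 0.51   -0.169   0.0862] x [-0.007  0.004 -1.   ] z [ 0.983  0.184 -0.006] F [ 0.24  0.14 -0.83] M [-0.048 -0.098  0.003] op 0.087 q7 [ 0.64  0.49 -0.51  1.97  0.34  0.77  0.12]
shift cm [-0.08  0.13 -0.13]
```

View pics/w2.png

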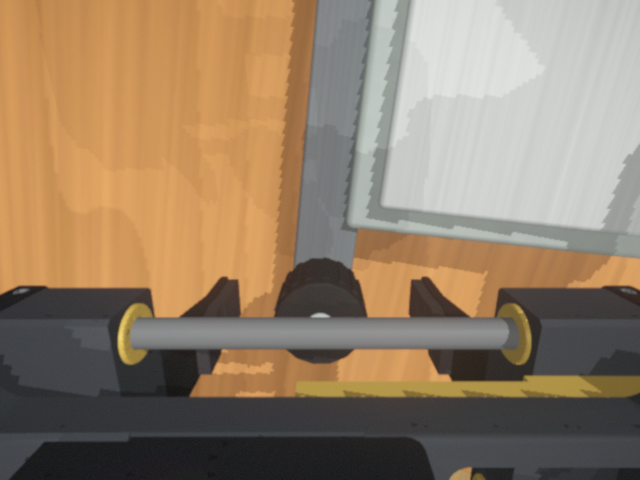

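The knob is between the jaws, its white dot just visible at about (320,317).

```bash
python3 - <<'E'
from h import *
s=show();R,t=wristRt(s);c=camera_info("wrist");p=cast(320,318,.1,c,R,t);print(p);go([p[0],p[1],.0865],s)
E
```

```text
t 3.575 tcp [ 0.5099 -0.1691  0.0863] x [-0.007  0.004 -1.   ] z [ 0.983  0.185 -0.006] F [-0.14 -0.27 -0.91] M [-0.002 -0.111 -0.028] op 0.087 q7 [ 0.64  0.49 -0.51  1.97  0.34  0.77  0.12]
[ 0.50845672 -0.16463345  0.1       ]
shift cm [-0.02  0.46 -0.06]
```

>>> servo_tool([
  [[0,0.4,-0.1],0],
  [[0,0,0],0],
])

```text
time_s: 3.82
tcp_pos: [0.5091, -0.1652, 0.0879]
tcp_rot: [0.703, -0.064, 0.706, 0.066]
wrist_force: [0.4, 0.1, 0.0]
opening: 0.0871
```

>>> servo_tool([
  [[0,0,0],0],
  [[0,0,0],0],
  [[0,0,0],0],
  [[0,0,0],0],
  [[0,0,0],0],
  [[0,0,0],0],
], claw=3.0, newtons=15)

```text
time_s: 4.58
tcp_pos: [0.5078, -0.166, 0.0882]
tcp_rot: [0.702, -0.064, 0.707, 0.065]
wrist_force: [-4.3, -1.2, 3.2]
opening: 0.0393
```

```bash
python3 - <<'E'
from h import *
show()
E
```

```text
t 4.575 tcp [ 0.5078 -0.166   0.0882] x [-0.007  0.001 -1.   ] z [ 0.983  0.182 -0.007] F [-4.31 -1.21  3.25] M [-0.21   0.841  0.038] op 0.0393 q7 [ 0.64  0.48 -0.51  1.98  0.33  0.77  0.11]
```

>>> servo_tool([
  [[0,0,0],0.1],
  [[0,0,0],0.1],
  [[0,0,0],0.1],
  [[0,0,0],0.1],
  [[0,0,0],0.1],
  [[0,0,0],0],
])

```text
time_s: 5.32
tcp_pos: [0.5091, -0.166, 0.0886]
tcp_rot: [0.696, 0.117, 0.699, -0.116]
wrist_force: [-1.1, -0.9, 0.8]
opening: 0.0393
```

```bash
python3 - <<'E'
from h import *
show()
E
```

```text
t 5.325 tcp [ 0.5091 -0.166   0.0886] x [-0.003  0.001 -1.   ] z [ 0.946 -0.325 -0.004] F [-1.15 -0.94  0.78] M [-0.098  0.127 -0.06 ] op 0.0393 q7 [ 0.54  0.46 -0.38  1.99  0.25  0.74 -0.32]
```

>>> servo_tool([
  [[0,0,0],0.1],
  [[0,0,0],0.1],
  [[0,0,0],0.05],
  [[0,0,0],0],
])

```text
time_s: 5.82
tcp_pos: [0.5096, -0.1662, 0.0885]
tcp_rot: [0.677, 0.203, 0.678, -0.202]
wrist_force: [-1.2, -0.9, 0.7]
opening: 0.0401
```

>>> servo_tool([
  [[0,0,0],0.1],
  [[0,0,0],0.05],
  [[0,0,0],0],
])

```text
time_s: 6.2
tcp_pos: [0.51, -0.1665, 0.0885]
tcp_rot: [0.66, 0.253, 0.661, -0.252]
wrist_force: [-0.1, 0.2, 0.7]
opening: 0.0394
```

>>> servo_tool([
  [[0,0,0],0.1],
  [[0,0,0],0.05],
  [[0,0,0],0],
])

```text
time_s: 6.58
tcp_pos: [0.5103, -0.1668, 0.0886]
tcp_rot: [0.64, 0.301, 0.64, -0.3]
wrist_force: [-1.1, -0.5, 0.2]
opening: 0.0394
```

>>> servo_tool([
  [[0,0,0],0.1],
  [[0,0,0],0.05],
  [[0,0,0],0],
])

```text
time_s: 6.95
tcp_pos: [0.5106, -0.1671, 0.0886]
tcp_rot: [0.616, 0.348, 0.616, -0.347]
wrist_force: [0.1, -0.5, 0.1]
opening: 0.0397
```

>>> servo_tool([
  [[0,0,0],0.1],
  [[0,0,0],0.05],
  [[0,0,0],0],
])

```text
time_s: 7.32
tcp_pos: [0.5108, -0.1675, 0.0887]
tcp_rot: [0.589, 0.392, 0.589, -0.391]
wrist_force: [-0.8, -0.8, 0.1]
opening: 0.0395
```

>>> servo_tool([
  [[0,0,0],0.1],
  [[0,0,0],0.05],
  [[0,0,0],0],
])

```text
time_s: 7.7
tcp_pos: [0.5109, -0.1678, 0.0888]
tcp_rot: [0.558, 0.435, 0.558, -0.434]
wrist_force: [-1.0, -0.2, 0.6]
opening: 0.0395
```

>>> servo_tool([
  [[0,0,0],0.1],
  [[0,0,0],0.05],
  [[0,0,0],0],
])

```text
time_s: 8.07
tcp_pos: [0.511, -0.1682, 0.089]
tcp_rot: [0.525, 0.475, 0.524, -0.474]
wrist_force: [-0.3, -0.6, 0.7]
opening: 0.0397
```

```bash
python3 - <<'E'
from h import *
show()
E
```

```text
t 8.075 tcp [ 0.511  -0.1682  0.089 ] x [ 0.002  0.001 -1.   ] z [ 0.1   -0.995 -0.   ] F [-0.29 -0.63  0.67] M [-0.035  0.199 -0.085] op 0.0397 q7 [ 0.32  0.43 -0.1   2.    0.06  0.71 -1.29]
```

>>> servo_tool([
  [[0.03,0,0],0],
  [[0.03,0,0],0],
])

```text
time_s: 8.32
tcp_pos: [0.511, -0.1682, 0.0888]
tcp_rot: [0.525, 0.474, 0.525, -0.473]
wrist_force: [-1.7, -1.7, 4.3]
opening: 0.0398
```

>>> servo_tool([
  [[0.03,0,0],0],
  [[0.03,0,0],0],
])

```text
time_s: 8.57
tcp_pos: [0.511, -0.1683, 0.0887]
tcp_rot: [0.525, 0.474, 0.525, -0.473]
wrist_force: [-2.1, -1.0, 4.6]
opening: 0.0393
```

```bash
python3 - <<'E'
from h import *
show()
E
```

```text
t 8.575 tcp [ 0.511  -0.1683  0.0887] x [ 0.002  0.001 -1.   ] z [ 0.103 -0.995 -0.001] F [-2.12 -1.    4.6 ] M [ 0.115  0.508 -0.02 ] op 0.0393 q7 [ 0.32  0.44 -0.1   2.    0.06  0.71 -1.29]
```

>>> servo_tool([
  [[0,0,0],0.05],
  [[0,0,0],0.05],
  [[0,0,0],0],
  [[0,0,0],0],
])

```text
time_s: 9.07
tcp_pos: [0.5111, -0.1685, 0.089]
tcp_rot: [0.501, 0.5, 0.5, -0.499]
wrist_force: [-1.5, -1.2, 3.3]
opening: 0.0398
```

```bash
python3 - <<'E'
from h import *
show()
E
```

```text
t 9.075 tcp [ 0.5111 -0.1685  0.089 ] x [ 0.002  0.    -1.   ] z [ 0.003 -1.    -0.   ] F [-1.5  -1.18  3.3 ] M [ 0.042  0.319 -0.04 ] op 0.0398 q7 [ 0.3   0.43 -0.08  2.    0.05  0.71 -1.37]
```

>>> servo_tool([
  [[0,0,0],0.05],
  [[0,0,0],0.05],
  [[0,0,0],0],
  [[0,0,0],0],
])

```text
time_s: 9.57
tcp_pos: [0.5111, -0.1687, 0.0891]
tcp_rot: [0.476, 0.524, 0.475, -0.523]
wrist_force: [-1.2, -0.5, 3.1]
opening: 0.0395
```

```bash
python3 - <<'E'
from h import *
show()
E
```

```text
t 9.575 tcp [ 0.5111 -0.1687  0.0891] x [ 0.002 -0.    -1.   ] z [-0.096 -0.995 -0.   ] F [-1.22 -0.55  3.12] M [-0.045  0.345 -0.053] op 0.0395 q7 [ 0.28  0.43 -0.05  2.    0.03  0.71 -1.46]
```

>>> servo_tool([
  [[-0.02,0,0],0],
  [[0,0,0],0],
  [[0,0,0],0],
  [[0,0,0],0],
], claw=8.7)

```text
time_s: 10.07
tcp_pos: [0.5114, -0.1676, 0.0883]
tcp_rot: [0.476, 0.524, 0.476, -0.522]
wrist_force: [0.1, 0.3, 0.3]
opening: 0.0718
```

>>> servo_tool([
  [[-3,0,0],0],
  [[-3,0,0],0],
  [[-3,0,0],0],
  [[0,-0.9,-5],-0.15],
  [[0,0,-5],0],
  [[0,0,-5],0],
  [[0,0,-5],0],
  [[0,0,0],0],
])

```text
time_s: 11.08
tcp_pos: [0.4984, 0.0382, 0.1817]
tcp_rot: [0.516, 0.487, 0.514, -0.483]
wrist_force: [-0.2, -0.3, -0.1]
opening: 0.0869
```

```bash
python3 - <<'E'
from h import *
s=show();go([.489,.088,.17],s)
E
```

```text
t 11.075 tcp [0.4984 0.0382 0.1817] x [ 0.006  0.002 -1.   ] z [ 0.06  -0.998 -0.002] F [-0.21 -0.32 -0.09] M [-0.053  0.012  0.048] op 0.0869 q7 [ 0.    0.26 -0.19  2.    0.06  0.88 -1.73]
shift cm [ 1.18 -0.65 -5.03]
```

```bash
python3 - <<'E'
from h import *
s=get_state();im,d=get_image("wrist");cv2.imwrite("pics/w3.png",im[:,:,::-1]);R,t=wristRt(s);c=camera_info("wrist")
X=R@np.array([.489,.088,.1])+t;print(X[:2]/X[2]*345+[324,242])
E
```

```text
[251.83603827 267.88853577]
```

View pics/w3.png

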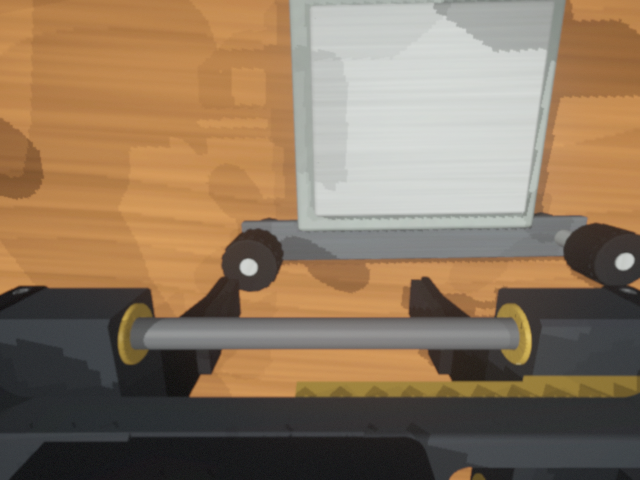

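Left knob's dot is at (248,267), right knob's at (625,261); the prediction for the left was (252,268).

```bash
python3 - <<'E'
from h import *
s=get_state();R,t=wristRt(s);c=camera_info("wrist")
p=cast(248,267,.1,c,R,t);print(p,cast(625,261,.1,c,R,t));go([p[0],p[1],.17],s)
E
```

```text
[0.48965271 0.08814668 0.1       ] [ 0.50894046 -0.17221154  0.1       ]
shift cm [ 1.16 -0.61 -5.3 ]
```

>>> servo_tool([
  [[0.6,-0.6,-5.3],0],
  [[0,0,0],-0.18],
  [[0,0,0],-0.18],
  [[0,0,0],-0.18],
  [[0,0,0],-0.18],
  [[0,0,0],-0.18],
  [[0,0,0],-0.18],
  [[0,0,0],-0.18],
  [[0,0,0],-0.18],
  [[0,0,0],-0.18],
  [[0,0,0],-0.18],
  [[0,0,0],0],
])

```text
time_s: 12.62
tcp_pos: [0.493, 0.068, 0.1735]
tcp_rot: [0.7, -0.112, 0.698, 0.105]
wrist_force: [1.1, 0.2, -0.1]
opening: 0.0872
```

```bash
python3 - <<'E'
from h import *
s=show();go([.4895,.089,.0865],s)
E
```

```text
t 12.625 tcp [0.493  0.068  0.1735] x [ 0.004 -0.009 -1.   ] z [0.953 0.304 0.001] F [ 1.14  0.17 -0.05] M [-0.035 -0.047  0.011] op 0.0872 q7 [ 0.22  0.3  -0.53  2.    0.21  0.89 -0.12]
shift cm [8.68 2.19 0.29]
```

>>> servo_tool([
  [[0,2.2,0.3],0],
  [[3,0,0],0],
  [[3,0,0],0],
  [[0,0,0],0],
])

```text
time_s: 13.12
tcp_pos: [0.4913, 0.0852, 0.1123]
tcp_rot: [0.701, -0.105, 0.698, 0.097]
wrist_force: [0.0, 0.2, 0.2]
opening: 0.0869
```

```bash
python3 - <<'E'
from h import *
s=show();go([.4895,.089,.0875],s)
E
```

```text
t 13.125 tcp [0.4913 0.0852 0.1123] x [ 0.006 -0.011 -1.   ] z [0.959 0.284 0.003] F [0.02 0.18 0.18] M [ 0.023 -0.106 -0.035] op 0.0869 q7 [ 0.15  0.39 -0.5   2.05  0.29  0.76 -0.24]
shift cm [ 2.47  0.44 -0.07]
```

>>> servo_tool([
  [[1.5,0.5,0],0],
  [[1,0.1,0],0],
  [[0,0,0],0],
])

```text
time_s: 13.5
tcp_pos: [0.4912, 0.0906, 0.0875]
tcp_rot: [0.703, -0.104, 0.697, 0.096]
wrist_force: [-0.6, -0.1, 0.6]
opening: 0.0865
```

```bash
python3 - <<'E'
from h import *
s=show();go([.4895,.089,.0875],s);im,d=get_image("wrist");cv2.imwrite("pics/w4.png",im[150:400,150:500,::-1])
E
```

```text
t 13.5 tcp [0.4912 0.0906 0.0875] x [ 0.01  -0.011 -1.   ] z [0.96  0.28  0.006] F [-0.58 -0.11  0.63] M [-0.017 -0.135  0.014] op 0.0865 q7 [ 0.12  0.43 -0.48  2.07  0.32  0.71 -0.29]
shift cm [-0.   -0.11 -0.21]
```

View pics/w4.png

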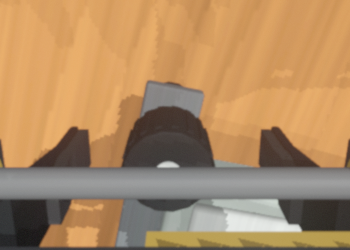

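Dot at about (319,315) in full-image pixels, so the knob is centred between the jaws as with the right one. The grip needs only a small correction.

>>> servo_tool([
  [[0,0.2,-0.1],0],
  [[0,0,0],0],
])

```text
time_s: 13.8
tcp_pos: [0.4905, 0.0926, 0.0886]
tcp_rot: [0.704, -0.104, 0.696, 0.096]
wrist_force: [-0.1, 1.1, 0.4]
opening: 0.0869
```

>>> servo_tool([
  [[0,0,0],0],
  [[0,0,0],0],
  [[0,0,0],0],
  [[0,0,0],0],
  [[0,0,0],0],
  [[0,0,0],0],
], claw=3.0)

```text
time_s: 14.55
tcp_pos: [0.4879, 0.0918, 0.0885]
tcp_rot: [0.702, -0.104, 0.698, 0.095]
wrist_force: [-5.3, -1.5, 4.6]
opening: 0.0395
```

>>> servo_tool([
  [[0,0,0],0.1],
  [[0,0,0],0.1],
  [[0,0,0],0.1],
  [[0,0,0],0.1],
  [[0,0,0],0.1],
  [[0,0,0],0],
])

```text
time_s: 15.3
tcp_pos: [0.4882, 0.0917, 0.0888]
tcp_rot: [0.705, 0.077, 0.699, -0.086]
wrist_force: [0.4, -0.3, -0.1]
opening: 0.0397
```

```bash
python3 - <<'E'
from h import *
show()
E
```

```text
t 15.3 tcp [0.4882 0.0917 0.0888] x [ 0.007 -0.013 -1.   ] z [ 0.973 -0.229  0.01 ] F [ 0.42 -0.34 -0.11] M [-0.045  0.118 -0.018] op 0.0397 q7 [ 0.01  0.4  -0.36  2.08  0.24  0.69 -0.74]
```

>>> servo_tool([
  [[0,0,0],0.1],
  [[0,0,0],0.1],
  [[0,0,0],0],
  [[0,0,0],0],
])

```text
time_s: 15.8
tcp_pos: [0.4883, 0.0918, 0.0887]
tcp_rot: [0.694, 0.147, 0.688, -0.155]
wrist_force: [0.7, -0.9, 0.5]
opening: 0.0395
```

>>> servo_tool([
  [[0,0,0],0.1],
  [[0,0,0],0.05],
  [[0,0,0],0],
  [[0,0,0],0],
])

```text
time_s: 16.3
tcp_pos: [0.4884, 0.0917, 0.0887]
tcp_rot: [0.681, 0.198, 0.674, -0.205]
wrist_force: [0.0, 0.2, -0.1]
opening: 0.0392
```

>>> servo_tool([
  [[0,0,0],0.1],
  [[0,0,0],0.05],
  [[0,0,0],0],
  [[0,0,0],0],
])

```text
time_s: 16.8
tcp_pos: [0.4885, 0.0916, 0.0887]
tcp_rot: [0.665, 0.248, 0.657, -0.254]
wrist_force: [-0.1, -0.8, 0.3]
opening: 0.0396
```

>>> servo_tool([
  [[0,0,0],0.1],
  [[0,0,0],0.05],
  [[0,0,0],0],
  [[0,0,0],0],
])

```text
time_s: 17.3
tcp_pos: [0.4886, 0.0915, 0.0887]
tcp_rot: [0.644, 0.297, 0.636, -0.303]
wrist_force: [0.3, 0.2, 0.6]
opening: 0.0398
```

>>> servo_tool([
  [[0,0,0],0.1],
  [[0,0,0],0.05],
  [[0,0,0],0],
  [[0,0,0],0],
])

```text
time_s: 17.8
tcp_pos: [0.4887, 0.0914, 0.0887]
tcp_rot: [0.62, 0.345, 0.612, -0.35]
wrist_force: [-0.2, -0.2, -0.0]
opening: 0.0397
```

>>> servo_tool([
  [[0,0,0],0.1],
  [[0,0,0],0.05],
  [[0,0,0],0],
  [[0,0,0],0],
])

```text
time_s: 18.3
tcp_pos: [0.4887, 0.0913, 0.0887]
tcp_rot: [0.593, 0.391, 0.584, -0.394]
wrist_force: [0.4, -0.4, -0.2]
opening: 0.0396
```

>>> servo_tool([
  [[0,0,0],0.1],
  [[0,0,0],0.05],
  [[0,0,0],0],
  [[0,0,0],0],
])

```text
time_s: 18.8
tcp_pos: [0.4888, 0.0912, 0.0887]
tcp_rot: [0.562, 0.434, 0.553, -0.437]
wrist_force: [0.2, -0.4, -0.5]
opening: 0.0396
```

Force and height are both flat, so the foot has not touched yet. Turning on.

>>> servo_tool([
  [[0,0,0],0.1],
  [[0,0,0],0.05],
  [[0,0,0],0],
  [[0,0,0],0],
])

```text
time_s: 19.3
tcp_pos: [0.4889, 0.091, 0.0888]
tcp_rot: [0.528, 0.475, 0.518, -0.477]
wrist_force: [0.3, -0.3, 0.1]
opening: 0.0393
```

>>> servo_tool([
  [[0,0,0],0.1],
  [[0,0,0],0.05],
  [[0,0,0],0],
  [[0,0,0],0],
])

```text
time_s: 19.8
tcp_pos: [0.4888, 0.0909, 0.0888]
tcp_rot: [-0.491, -0.513, -0.481, 0.515]
wrist_force: [0.2, -0.6, 1.0]
opening: 0.0396
```

>>> servo_tool([
  [[0,0,0],0.1],
  [[0,0,0],0.05],
  [[0,0,0],0],
  [[0,0,0],0],
])

```text
time_s: 20.3
tcp_pos: [0.4889, 0.0907, 0.0889]
tcp_rot: [-0.451, -0.548, -0.441, 0.549]
wrist_force: [0.8, 0.5, 1.3]
opening: 0.0396
```

>>> servo_tool([
  [[0,0,0],0],
  [[0,0,0],0],
])

```text
time_s: 20.55
tcp_pos: [0.4889, 0.0907, 0.0889]
tcp_rot: [-0.451, -0.548, -0.441, 0.549]
wrist_force: [0.5, -0.6, 0.9]
opening: 0.0394
```

```bash
python3 - <<'E'
from h import *
s=show();print(s['tcp_pos'])
E
```

```text
t 20.55 tcp [0.4889 0.0907 0.0889] x [ 0.008 -0.011 -1.   ] z [-0.204 -0.979  0.01 ] F [ 0.46 -0.63  0.88] M [-0.026  0.09  -0.026] op 0.0394 q7 [-0.29  0.38  0.01  2.1   0.01  0.66 -2.06]
[0.48888305 0.09073293 0.08891765]
```

>>> servo_tool([
  [[0,0,0],0.1],
  [[0,0,0],0.05],
  [[0,0,0],0],
  [[0,0,0],0],
])

```text
time_s: 21.05
tcp_pos: [0.4889, 0.0906, 0.0891]
tcp_rot: [-0.408, -0.581, -0.398, 0.581]
wrist_force: [0.9, -0.1, 1.9]
opening: 0.0392
```

```bash
python3 - <<'E'
from h import *
s=show();print(s['tcp_pos'])
E
```

```text
t 21.05 tcp [0.4889 0.0906 0.0891] x [ 0.007 -0.012 -1.   ] z [-0.349 -0.937  0.008] F [ 0.86 -0.06  1.88] M [-0.052  0.161 -0.059] op 0.0392 q7 [-0.32  0.38  0.05  2.1  -0.01  0.66 -2.19]
[0.48888788 0.09057074 0.0890894 ]
```

>>> servo_tool([
  [[0,0,0],0.07],
  [[0,0,0],0.05],
  [[0,0,0],0],
  [[0,0,0],0],
])

```text
time_s: 21.55
tcp_pos: [0.4889, 0.0904, 0.0892]
tcp_rot: [0.373, 0.604, 0.363, -0.604]
wrist_force: [0.7, -1.7, 1.2]
opening: 0.0398
```

```bash
python3 - <<'E'
from h import *
s=show();print(s['tcp_pos'])
E
```

```text
t 21.55 tcp [0.4889 0.0904 0.0892] x [ 0.007 -0.012 -1.   ] z [-0.458 -0.889  0.007] F [ 0.66 -1.73  1.23] M [-0.044  0.222 -0.063] op 0.0398 q7 [-0.34  0.38  0.08  2.1  -0.03  0.66 -2.29]
[0.48886188 0.09041402 0.08919533]
```

>>> servo_tool([
  [[0,0,0],0],
  [[0,0,0],0],
  [[0,0,0],0],
  [[0,0,0],0],
  [[0,0,0],0],
], claw=8.7)

```text
time_s: 22.18
tcp_pos: [0.4888, 0.091, 0.0889]
tcp_rot: [0.373, 0.604, 0.364, -0.603]
wrist_force: [0.6, -0.2, -0.9]
opening: 0.0812
```

>>> servo_tool([
  [[-3,0,0],0],
  [[-3,0,0],0],
  [[-3,0,0],0],
  [[-3,0,0],0],
  [[0,0,0],-0.18],
  [[0,0,0],-0.18],
  [[0,0,0],-0.18],
])

```text
time_s: 23.05
tcp_pos: [0.4875, 0.0924, 0.2129]
tcp_rot: [0.525, 0.478, 0.516, -0.48]
wrist_force: [0.3, 0.2, 0.4]
opening: 0.0871
```

```bash
python3 - <<'E'
from h import *
s=show();go([.561,-.036,.2],s)
im,d=get_image("scene");cv2.imwrite("pics/s2.png",im[120:400,150:500,::-1]);im,d=get_image("top")
c=camera_info("top");dep=d[165,315];print('display',dep)
K=(315-c['cx'])/c['fx'],(165-c['cy'])/c['fy'];print((c['R'].T@(dep*np.array([*K,1])-c['t'])).round(3))
for p,st in dark(im,80,1200): print(p,cast(*p,.092,c,c['R'],c['t']).round(4))
E
```

```text
t 23.05 tcp [0.4875 0.0924 0.2129] x [ 0.007 -0.011 -1.   ] z [ 0.083 -0.996  0.012] F [0.26 0.18 0.39] M [0.015 0.022 0.021] op 0.0871 q7 [-0.29  0.2   0.02  1.98  0.01  0.95 -1.77]
shift cm [ 1.49  6.24 13.4 ]
display 1.1323011
[ 0.723 -0.023  0.193]
[301.3 261.8] [0.5123 0.0288 0.092 ]
[380.2 258.2] [ 0.5046 -0.1661  0.092 ]
```

View pics/s2.png

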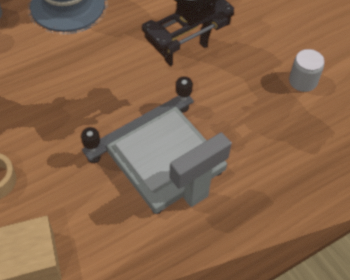

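The view shows the gripper clear of the left knob. The scale has not moved: the right knob is still at (380,258) in the top view. The display is at x≈0.72 and reaches z≈0.19, so I'll press the front half of the plate to stay clear of it.

>>> servo_tool([
  [[0,2.1,4.5],0],
  [[0,2.1,4.5],0],
  [[0,2.1,4.5],0],
  [[0,0,0],0],
  [[3,0,0],0],
  [[3,0,0],0],
  [[3,0,0],0],
  [[2,0,0],0],
  [[0,0,0],0],
], claw=0)

```text
time_s: 24.28
tcp_pos: [0.5622, -0.0373, 0.1014]
tcp_rot: [0.517, 0.485, 0.51, -0.487]
wrist_force: [0.4, -0.2, 0.3]
opening: 0.0053
```

```bash
python3 - <<'E'
from h import *
s=show();go([.561,-.036,.071],s)
E
```

```text
t 24.275 tcp [ 0.5622 -0.0373  0.1014] x [ 0.007 -0.009 -1.   ] z [ 0.055 -0.998  0.009] F [ 0.43 -0.18  0.29] M [0.014 0.01  0.038] op 0.0053 q7 [-0.08  0.45  0.09  1.94 -0.04  0.75 -1.48]
shift cm [ 3.04 -0.13 -0.17]
```

>>> servo_tool([
  [[1.5,0,0],0],
  [[0.9,0,0],0],
  [[0,0,0],0],
  [[0.2,0,0],0],
  [[0.2,0,0],0],
])

```text
time_s: 24.9
tcp_pos: [0.5641, -0.0366, 0.0742]
tcp_rot: [0.518, 0.487, 0.508, -0.486]
wrist_force: [-0.1, -0.4, -0.2]
opening: 0.0005
```

>>> servo_tool([
  [[0.1,0,0],0],
  [[0.1,0,0],0],
])

```text
time_s: 25.15
tcp_pos: [0.5644, -0.0368, 0.0724]
tcp_rot: [0.518, 0.487, 0.508, -0.486]
wrist_force: [-0.0, -0.5, 0.1]
opening: 0.0006
```

>>> servo_tool([
  [[0.1,0,0],0],
  [[0.1,0,0],0],
])

```text
time_s: 25.4
tcp_pos: [0.5645, -0.0367, 0.0709]
tcp_rot: [0.518, 0.487, 0.508, -0.486]
wrist_force: [-2.7, 0.2, 5.7]
opening: 0.0005
```

>>> servo_tool([
  [[0.05,0,0],0],
  [[0.05,0,0],0],
])

```text
time_s: 25.65
tcp_pos: [0.5644, -0.0367, 0.071]
tcp_rot: [0.518, 0.487, 0.508, -0.486]
wrist_force: [-2.1, 1.0, 5.6]
opening: 0.0006
```

Pressed at about 5.6 N for two readings. Letting go now.

>>> servo_tool([
  [[-1,0,0],0],
  [[-3,0,0],0],
  [[-4,0,0],0],
  [[-4,0,0],0],
  [[0,0,0],0],
  [[0,0,0],0],
  [[0,0,0],0],
])

```text
time_s: 26.52
tcp_pos: [0.5623, -0.0358, 0.1948]
tcp_rot: [0.518, 0.487, 0.508, -0.486]
wrist_force: [0.4, -0.4, -0.6]
opening: 0.0007
```

```bash
python3 - <<'E'
from h import *
show();im,d=get_image("scene")
a=np.load("pics/scene1c.npy").astype(int)
m=np.abs(im.astype(int)-a).max(2)>40
for n,(u,v,w) in dict(tin=(458,190,20),tape=(140,296,25),carton=(165,375,50),knobR=(241,262,14),colbase=(348,305,20)).items(): print(n,m[v-w:v+w,u-w:u+w].mean().round(3))
hand_in()
E
```

```text
t 26.525 tcp [ 0.5623 -0.0358  0.1948] x [ 0.011 -0.008 -1.   ] z [ 0.053 -0.999  0.009] F [ 0.38 -0.37 -0.55] M [ 0.052  0.062 -0.004] op 0.0007 q7 [-0.1   0.33  0.11  1.87 -0.03  0.94 -1.5 ]
tin 0.0
tape 0.0
carton 0.0
knobR 0.0
colbase 0.0
the job is handed in; nothing more can be done
```

I screwed both stabilisers down until their feet bore on the desk, pressed the plate, let go and handed the job in at about 27 s. The final foot loads are estimates. I could not measure them directly, and no verdict was reported.

| Stabiliser | Total turn | Turn past contact | Estimated load |
|---|---|---|---|
| Right | 1.87 rad | about 0.5 rad | about 4 N, dropping to roughly 2.7 N once the left was wound down |
| Left | 2.33 rad | about 0.4 rad | about 3.4 N |

- **Contact:** I judged it from the knob rising and the upward force growing as I turned. While gripping the right knob I also pushed it down gently, and its stiffness fitted a foot on the desk.
- **Plate check:** The press read 5.6 N at the wrist, twice, before I let go.
- **Last checks:** The scene camera showed no change at the tin, tape roll, carton, right knob or display column. The arm was clear, about 12 cm above the plate, with wrist force near zero.
- **Failed or disagreed:** No check failed. I did not go back to re-test either foot after winding the second one.

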